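# Park the microscope objectives by height

### The arm

A 7-joint arm with a two-finger parallel gripper is mounted at the origin on the work surface. World frame = base frame: x ahead of the robot, y to its left, z up, the work surface at z = 0. Lengths are in mm, angles in rad, forces in N, time in s.
With the tool pointing down it reaches from about 400 to 875 mm from the base axis. Payload 6.5 kg.
Tool frame: the origin (TCP) lies at the very end of the fingers, on their centre line; the grasp point (between the pads) lies ctrl.grasp_offset behind it (ctrl.grasp_offset is the distance from the TCP to the grasp point, in mm); z points along the fingers, y is the line along which they close (so a half turn about z gives the same grasp; the last joint's range is limited). The gripper opens to 88 mm and grips with 3 to 60 N. Pads are 18 mm wide; open, the fingers measure 123 mm over their backs; the gripper's body (75 mm by 187 mm) begins 45 mm behind the grasp point.
Start: joints at [-1.392, 0.536, -0.004, 1.538, 0.003, 1.067, -0.071], TCP at [157.531, 630.614, 238.716] pointing down, gripper open.
Joint ranges: [-2.7, 2.7], [-0.37, 2.16], [-1.27, 1.26], [0.24, 2.4], [-1.31, 4.45], [0.19, 1.91], [-2.76, 2.76]. Speed limits (rad/s): [2.39, 2.39, 3.14, 3.14, 3.14, 3.14, 3.14].

### API

Orientations are given as a unit quaternion [x, y, z, w].
In Python, from bench import ctrl gives the robot as it stands. The module is installed in compiled form; this text tells all that it offers.
- The arm moves only by the shell command python3 -m handwheel 'ROWS'. ROWS is JSON, a list that holds one entry, the list of rows, each a list of 7 numbers: the shift along the tool's x, y, z scaled (see below), then the turn, a rotation vector about the tool's x, y, z scaled (see below), then the opening, from -1 (shut) to 1 (fully open). A call has 1 to 8 rows; each row is the pose to reach, as a shift and turn from the pose commanded when the call began, along the tool's axes at that moment; what a row does not reach only later rows make up. The controller multiplies each number of a shift by 0.5 m and each number of a turn by 45 degrees. A row lasts 1/10 s, in which the tool goes at most 50 mm and 8.59 degrees, less where a joint would pass 70% of its speed; a pose out of reach is approached as far as the arm can. A call with a number of a shift or a turn outside -1 to 1 is refused whole. A call with a gripper value outside its range is refused whole. The fingers move at their own pace and stop on an object; the grip force is fixed at half the most. Time passes only in rows, so rows that repeat a pose let the fingers close. It gives the time, the measured TCP pose, the force, the opening and the grip force at its end, in the units of the state.
- ctrl.read_state(): the state, without advancing time (a new reading comes with each control period).
- ctrl.camera(name): name is "side" or "top" or "wrist"; returns the picture (420x560x3 uint8, red, green, blue); there is no depth.
- ctrl.camera_params(name): a dict with "vfov" (degrees; the focal length in pixels is half the picture's height over the tangent of half this angle, whatever the lens; pixels are square), "cx", "cy" (the principal point, pixels), "T" (4x4, takes a point from camera to world coordinates); the wrist camera has in their place "hand_eye" (4x4, takes a point from camera to tool coordinates, whose origin is the TCP and whose axes are the flange's). Camera axes: x right, y down, z forward; pixel columns grow to the right and rows downward; lengths in mm; the calibration is good to about 2 mm. A picture is of the moment at which its call begins: read the wrist's pose just before it. camera_params takes no time and is no camera call.
- ctrl.hand_in(): hands the job in; it is judged then, once.
Trained networks look in the newest picture that a camera, given by its name, has taken for a name from the list of things; names that differ only in an ending like _2 or _b are one class to them, and where a whole thing is asked for, a point or a joint stands for the part that bears it (a point fixed in the world has none). Each returns a list of dicts, best first, with "confidence" (0 to 1); they miss things now and then, are a little off and sometimes report something else, mostly with a low value. They report only what shows in the picture. A call takes as long as a camera call.
- ctrl.boxes_of(camera, name): "bbox" ([left, top, right, bottom] in pixels, round what is visible of it).
- ctrl.trace(camera, name): "pixels" (420x560 bool, what is visible of it) and "bbox" ([left, top, right, bottom] in pixels, round what is visible of it).
The state is a dict: "t": time; "joint_pos": joint angles; "qd": joint speeds; "joint_efforts": joint torques, N m; "eef_pos": TCP position; "ee_rot": TCP orientation; "contact_force": force on the tool from outside, world axes, zero at the start; "wrist_torque": the same for the moment, N m; "width": finger opening in mm; "gripper_force": force on a finger pad.
Only numpy, scipy, OpenCV 4.12 (cv2) and the standard library are available. Lean on these libraries where they do the work, as an engineer would, in place of code of your own. Each camera call takes 0.05 s, during which the arm holds its last target. There are 200 camera calls.

### The job

Put the four microscope objectives away on the black parking rail in order of height: the shortest on the green pad at the end, then each taller one on the next pad along, so that the tallest stands at the far end from green. Stand each upright and centred on its pad, set it down gently without dropping or tipping it, let go, and leave the specimen jar and the oil bottle where they are.

Things in the scene. Friction and masses are not known exactly. Their poses are not given: they have to be found in the camera images.
- lens_red: loose microscope objective, shortest of the four: 32 mm tall, upright, nose up. Steel barrel 34 mm in diameter up to 18 mm, red collar of the same diameter up to 22 mm, then a metal nose 20 to 12 mm wide; from above, a red ring round metal. About 70 g. Origin: centre of its underside, on the bench (a grey mat, z = 0) at the start; z axis up the barrel
- lens_yellow: loose microscope objective, second shortest of the four: 44 mm tall, upright, nose up. Steel barrel 34 mm in diameter up to 30 mm, yellow collar of the same diameter up to 34 mm, then a metal nose 20 to 12 mm wide; from above, a yellow ring round metal. About 90 g. Origin: centre of its underside, on the bench (a grey mat, z = 0) at the start; z axis up the barrel
- lens_blue: loose microscope objective, second tallest of the four: 56 mm tall, upright, nose up. Steel barrel 34 mm in diameter up to 42 mm, blue collar of the same diameter up to 46 mm, then a metal nose 20 to 12 mm wide; from above, a blue ring round metal. About 110 g. Origin: centre of its underside, on the bench (a grey mat, z = 0) at the start; z axis up the barrel
- lens_white: loose microscope objective, tallest of the four: 68 mm tall, upright, nose up. Steel barrel 34 mm in diameter up to 54 mm, white collar of the same diameter up to 58 mm, then a metal nose 20 to 12 mm wide; from above, a white ring round metal. About 130 g. Origin: centre of its underside, on the bench (a grey mat, z = 0) at the start; z axis up the barrel
- pad_green: the green pad, at one end of the row (either end). 50 mm in diameter, 4 mm thick, flat, fixed on the low black rail (340 x 60 x 12 mm, running left to right, turned up to 0.25 rad) with 3 others in one straight row, 85 mm apart. Origin: centre of its underside, 12 mm above the bench; top surface 4 mm above that; z up
- pad_left: grey pad, the inner one on the robot's left (+y) side; second from green if green is the left end, else third. 50 mm in diameter, 4 mm thick, flat, fixed on the low black rail (340 x 60 x 12 mm, running left to right, turned up to 0.25 rad) with 3 others in one straight row, 85 mm apart. Origin: centre of its underside, 12 mm above the bench; top surface 4 mm above that; z up
- pad_right: grey pad, the inner one on the robot's right (-y) side; second from green if green is the right end, else third. 50 mm in diameter, 4 mm thick, flat, fixed on the low black rail (340 x 60 x 12 mm, running left to right, turned up to 0.25 rad) with 3 others in one straight row, 85 mm apart. Origin: centre of its underside, 12 mm above the bench; top surface 4 mm above that; z up
- pad_end: grey pad at the end of the row away from the green pad. 50 mm in diameter, 4 mm thick, flat, fixed on the low black rail (340 x 60 x 12 mm, running left to right, turned up to 0.25 rad) with 3 others in one straight row, 85 mm apart. Origin: centre of its underside, 12 mm above the bench; top surface 4 mm above that; z up
- jar: bystander, loose: closed glass specimen jar with a white cap, 58 mm in diameter, 60 mm tall, at one end of the work area. Origin: centre of its underside, z up
- oil: bystander, loose: small amber immersion-oil bottle with a black cap, 34 mm in diameter, 75 mm tall, at the other end of the work area. Origin: centre of its underside, z up

How it is judged (in metres and radians):
At the end, for the whole second after the job is handed in: counted from the green pad, the four objectives stand in order of height, shortest on green and tallest on the end pad farthest from green, each upright (within 0.1 rad), its foot resting on its pad and within 10 mm of the pad's centre, released and at rest (((horizontal distance between pad_green and pad_left below 0.12 m and horizontal distance between lens_red and pad_green below 0.01 m and z of lens_red in the frame of pad_green between 0.002 and 0.007 m and angle between each of lens_red, lens_yellow, lens_blue, lens_white's own z axis and vertical below 0.1 rad and linear speed of each of lens_red, lens_yellow, lens_blue, lens_white below 0.02 m/s and horizontal distance between lens_yellow and pad_left below 0.01 m and z of lens_yellow in the frame of pad_left between 0.002 and 0.007 m and horizontal distance between lens_blue and pad_right below 0.01 m and z of lens_blue in the frame of pad_right between 0.002 and 0.007 m and horizontal distance between lens_white and pad_end below 0.01 m and z of lens_white in the frame of pad_end between 0.002 and 0.007 m) or (horizontal distance between pad_green and pad_right below 0.12 m and horizontal distance between lens_red and pad_green below 0.01 m and z of lens_red in the frame of pad_green between 0.002 and 0.007 m and angle between each of lens_red, lens_yellow, lens_blue, lens_white's own z axis and vertical below 0.1 rad and linear speed of each of lens_red, lens_yellow, lens_blue, lens_white below 0.02 m/s and horizontal distance between lens_yellow and pad_right below 0.01 m and z of lens_yellow in the frame of pad_right between 0.002 and 0.007 m and horizontal distance between lens_blue and pad_left below 0.01 m and z of lens_blue in the frame of pad_left between 0.002 and 0.007 m and horizontal distance between lens_white and pad_end below 0.01 m and z of lens_white in the frame of pad_end between 0.002 and 0.007 m))); the robot touches nothing.
It fails at once if an objective is tipped over (more than 0.7 rad) (angle between any of lens_red, lens_yellow, lens_blue, lens_white's own z axis and vertical above 0.7 rad).
It fails at once if an objective is dropped: out of the fingers with its foot more than 36 mm above the bench (20 mm above the pads) ((height (world z) of lens_red above 0.036 m and contact force between the fingers and lens_red below 0.02 N) or (height (world z) of lens_yellow above 0.036 m and contact force between the fingers and lens_yellow below 0.02 N) or (height (world z) of lens_blue above 0.036 m and contact force between the fingers and lens_blue below 0.02 N) or (height (world z) of lens_white above 0.036 m and contact force between the fingers and lens_white below 0.02 N)).
It fails at once if the jar is shifted by more than 15 mm or knocked over (distance of jar from where it was at the start of the episode above 0.015 m or angle between jar's own z axis and vertical above 0.3 rad).
It fails at once if the oil is shifted by more than 15 mm or knocked over (distance of oil from where it was at the start of the episode above 0.015 m or angle between oil's own z axis and vertical above 0.3 rad).
It also fails if it takes over 96 s, if anything falls off the work surface, if the arm or the gripper's body presses on something with over 40 N, if the wrist force passes 120 N, or if a joint passes its speed limit or range.

## Working session

There is one attempt and no reset: what is moved stays moved. The work goes in short steps, Python scripts to look and compute and a shell command to move; the robot and the scene stay as the last step left them, time stands still between calls to the robot, and variables do not carry over. Pictures are saved under pics/ and viewed, at most 14 in all, crops included, and the job is handed in when it is done.

```bash
mkdir -p pics; cat > h.py <<'E'
import numpy as np,cv2
from bench import ctrl
from scipy.spatial.transform import Rotation as R
def cam(n):
    p=ctrl.camera_params(n);f=210/np.tan(np.radians(p['vfov'])/2)
    if 'T' in p: T=np.array(p['T'])
    else:
        s=ctrl.read_state();W=np.eye(4);W[:3,:3]=R.from_quat(s['ee_rot']).as_matrix();W[:3,3]=s['eef_pos'];T=W@np.array(p['hand_eye'])
    return f,p['cx'],p['cy'],T
def ray(c,u,v,z):
    f,cx,cy,T=c;d=T[:3,:3]@np.array([(u-cx)/f,(v-cy)/f,1]);o=T[:3,3];return o+d*(z-o[2])/d[2]
def proj(c,P):
    f,cx,cy,T=c;q=T[:3,:3].T@(np.array(P,float)-T[:3,3]);return q[:2]/q[2]*f+[cx,cy]
E
python3 - <<'E'
from h import *
for n in ['top','side']:
    im=ctrl.camera(n);cv2.imwrite(f'pics/{n}0.png',im[:,:,::-1])
    c=cam(n);print(n,c[0],c[3][:3,3].round(),c[3][:3,2].round(2))
    for k,z in dict(lens_red=22,lens_yellow=34,lens_blue=46,lens_white=58,pad_green=16,pad_left=16,pad_right=16,pad_end=16,jar=60,oil=75).items():
        for b in ctrl.boxes_of(n,k)[:3]:
            l,t,r,d=b['bbox'];print(k,round(b['confidence'],2),np.round(b['bbox']),ray(c,(l+r)/2,(t+d)/2,z).round(1)[:2] if n=='top' else '')
s=ctrl.read_state();print(s['eef_pos'],R.from_quat(s['ee_rot']).as_matrix().round(3),s['width'],ctrl.grasp_offset,s['t'])
E
```

```text
top 517.4888580719938 [ 409.  -19. 1062.] [ 0.15  0.   -0.99]
lens_red 0.6 [368. 256. 387. 273.] [ 472.7 -220.8]
lens_red 0.39 [291. 183. 317. 206.] [616.2 -76. ]
lens_yellow 0.78 [287. 272. 306. 291.] [439.9 -57.4]
lens_blue 0.81 [211. 258. 232. 277.] [467.8  89. ]
lens_white 0.86 [146. 269. 167. 289.] [446.  213.8]
lens_white 0.59 [366. 258. 387. 274.] [ 467.7 -212.2]
pad_green 0.69 [171. 176. 196. 196.] [638.1 172.4]
pad_left 0.89 [211. 179. 231. 204.] [626.6  94.8]
pad_right 0.74 [253. 182. 274. 202.] [623.5   7.7]
pad_end 0.66 [293. 182. 315. 210.] [614.8 -75.5]
jar 0.78 [411. 194. 449. 228.] [ 574.7 -320.4]
jar 0.71 [211. 180. 235. 204.] [616.3  86.1]
oil 0.63 [ 86. 202. 108. 220.] [577.9 327.6]
side 459.6672089579401 [280. 681. 555.] [ 0.32 -0.75 -0.58]
lens_red 0.59 [354. 168. 369. 180.] 
lens_yellow 0.58 [346. 202. 364. 227.] 
lens_blue 0.84 [303. 239. 325. 272.] 
lens_white 0.96 [288. 284. 312. 329.] 
lens_white 0.46 [354. 166. 368. 182.] 
pad_green 0.59 [188. 251. 222. 274.] 
pad_left 0.8 [219. 224. 250. 243.] 
pad_right 0.86 [244. 205. 265. 219.] 
jar 0.55 [322. 127. 343. 153.] 
oil 0.57 [167. 308. 193. 354.] 
[157.5658286  630.61706402 238.73774047] [[-0.97   0.242  0.   ]
 [ 0.242  0.97   0.   ]
 [-0.     0.    -1.   ]] 87.91058971326113 18.700000000000003 1.1
```

View pics/top0.png

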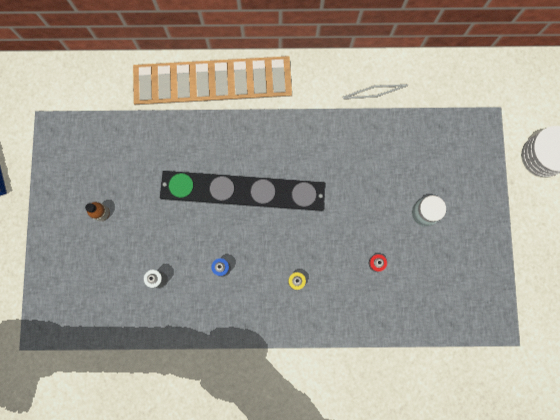

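View pics/side0.png

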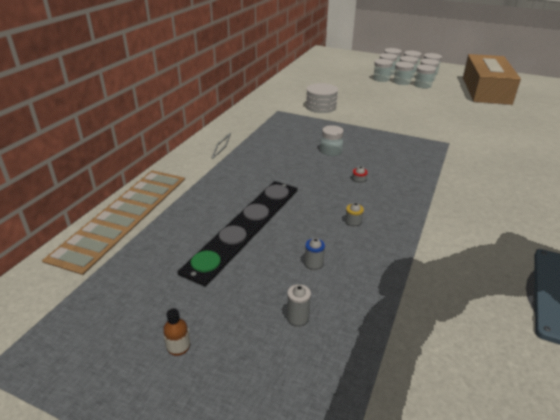

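The top view shows green at (181,185), at the left end of the rail. The lenses are white (152,279), blue (220,267), yellow (297,281) and red (378,262). I'll refine these by colour.

```bash
cat > seg.py <<'E'
from h import *
def col(hsv,k):
    H,S,V=[hsv[...,i].astype(int) for i in range(3)]
    return {'red':((H<8)|(H>172))&(S>150)&(V>90),'yellow':(abs(H-27)<7)&(S>120)&(V>110),'blue':(abs(H-112)<12)&(S>130)&(V>80),
     'green':(abs(H-65)<18)&(S>120)&(V>60),'white':(S<30)&(V>185)}[k]
def blobs(im,k,box=None):
    m=col(cv2.cvtColor(im,cv2.COLOR_RGB2HSV),k).astype(np.uint8)
    if box is not None:
        b=np.zeros_like(m);l,t,r,d=box;b[t:d,l:r]=1;m*=b
    cs,_=cv2.findContours(m,cv2.RETR_EXTERNAL,cv2.CHAIN_APPROX_NONE)
    cs=[c for c in cs if len(c)>5]
    return sorted([cv2.minEnclosingCircle(c)+(cv2.contourArea(c),) for c in cs],key=lambda a:-a[2])
E
python3 - <<'E'
from seg import *
im=cv2.imread('pics/top0.png')[:,:,::-1].copy();c=cam('top')
B=dict(red=(350,240,410,290),yellow=(270,260,320,300),blue=(200,250,240,290),white=(130,260,175,300),green=(150,160,210,210))
for k,z in dict(red=22,yellow=34,blue=46,white=58,green=16).items():
    for (u,v),r,a in blobs(im,k,B[k])[:1]: print(k,round(u,1),round(v,1),round(r,1),a,ray(c,u,v,z).round(1)[:2])
m=(im.max(2)<60).astype(np.uint8);m[:150]=0;m[230:]=0;m[:,:150]=0;m[:,340:]=0
cs,_=cv2.findContours(cv2.morphologyEx(m,cv2.MORPH_OPEN,np.ones((3,3))),0,1);k=max(cs,key=cv2.contourArea);r=cv2.minAreaRect(k)
bp=[ray(c,*p,12)[:2].round(1) for p in cv2.boxPoints(r)];print(bp,ray(c,*r[0],12).round(1))
g=cv2.cvtColor(im,cv2.COLOR_RGB2GRAY);hu=cv2.boxPoints(r)
q=np.zeros_like(g);cv2.fillPoly(q,[hu.astype(int)],1);q=cv2.erode(q,np.ones((5,5)))
cs,_=cv2.findContours(((g>70)&(q>0)).astype(np.uint8),0,1)
for k in cs:
    if cv2.contourArea(k)>100:
        (u,v),rr=cv2.minEnclosingCircle(k);print('pad',round(u,1),round(v,1),round(rr,1),ray(c,u,v,16).round(1)[:2])
E
```

```text
red 378.0 262.5 8.4 198.0 [ 476.7 -222. ]
yellow 296.7 280.5 8.7 210.5 [441.9 -57.9]
blue 219.8 266.7 8.6 208.5 [469.5  92.7]
white 152.0 278.4 8.9 220.0 [447.6 221.9]
green 180.6 185.0 12.1 425.0 [640.4 178.4]
[array([601.6,  87.2]), array([660.7,  84.3]), array([656.2,  15.4]), array([597.2,  18.8])] [628.8  51.4  12. ]
```

```bash
python3 -m handwheel '[[[-0.46,-0.43,-0.06,0,0,-0.3115,0.6],[-0.46,-0.43,-0.06,0,0,-0.3115,0.6],[-0.46,-0.43,-0.06,0,0,-0.3115,0.6],[-0.46,-0.43,-0.06,0,0,-0.3115,0.6],[-0.46,-0.43,-0.06,0,0,-0.3115,0.6],[-0.46,-0.43,-0.06,0,0,-0.3115,0.6],[-0.46,-0.43,-0.06,0,0,-0.3115,0.6],[-0.46,-0.43,-0.06,0,0,-0.3115,0.6]]]'
python3 - <<'E'
from h import *
s=ctrl.read_state();print(s['eef_pos'],R.from_quat(s['ee_rot']).as_matrix().round(3))
p=ctrl.camera_params('wrist');print(p)
E
```

```text
t: 1.9
eef_pos: [330.7, 363.9, 269.3]
ee_rot: [0.003, 1.0, 0.0, 0.001]
contact_force: [0.5, 0.4, 0.5]
width: 70.5
gripper_force: 0.0
[330.65435887 363.91309472 269.28908611] [[-1.     0.006  0.001]
 [ 0.006  1.     0.   ]
 [-0.001  0.    -1.   ]]
{'vfov': 64.75483507163959, 'cx': 282.72109066640417, 'cy': 213.66853161098916, 'hand_eye': array([[-4.50507744e-05, -9.53760485e-01, -3.00567687e-01,
         7.67688111e+01],
       [ 9.99999839e-01, -2.12887390e-04,  5.25648032e-04,
        -3.73230145e-01],
       [-5.65329392e-04, -3.00567615e-01,  9.53760341e-01,
        -1.45800129e+02],
       [ 0.00000000e+00,  0.00000000e+00,  0.00000000e+00,
         1.00000000e+00]])}
```

```bash
python3 -m handwheel '[[[-0.4,-0.688,0,0,0,0,0.6],[-0.4,-0.688,0,0,0,0,0.6],[-0.4,-0.688,0,0,0,0,0.6],[-0.4,-0.688,0,0,0,0,0.6],[-0.4,-0.688,0,0,0,0,0.6],[-0.4,-0.688,0,0,0,0,0.6],[-0.4,-0.688,0,0,0,0,0.6],[-0.4,-0.688,0,0,0,0,0.6]]]'; python3 -m handwheel '[[[0,0,0,0,0,0,0.6],[0,0,0,0,0,0,0.6],[0,0,0,0,0,0,0.6]]]' 
cat > look.py <<'E'
from seg import *
import sys
c=cam('wrist');im=ctrl.camera('wrist');cv2.imwrite(f'pics/{sys.argv[1]}.png',im[:,:,::-1])
for k,z in dict(red=22,yellow=34,blue=46,white=58,green=16).items():
    for (u,v),r,a in blobs(im,k)[:1 if k!='white' else 2]: print(k,round(u,1),round(v,1),round(r,1),a,ray(c,u,v,z).round(1)[:2])
g=cv2.medianBlur(cv2.cvtColor(im,cv2.COLOR_RGB2GRAY),3)
for n in ['pad_left','pad_right','pad_end','pad_green']:
    for d in ctrl.trace('wrist',n)[:1]:
        k=max(cv2.findContours(d['pixels'].astype(np.uint8),0,1)[0],key=cv2.contourArea)
        (u,v),ax,_=cv2.fitEllipse(k);print(n,round(d['confidence'],2),round(u,1),round(v,1),np.round(ax,1),ray(c,u,v,16).round(1)[:2])
print(ctrl.read_state()['eef_pos'])
E
python3 look.py w1
```

```text
t: 2.7
eef_pos: [529.7, 22.4, 268.8]
ee_rot: [-0.001, 1.0, 0.0, 0.0]
contact_force: [0.3, 0.7, 0.5]
width: 70.2
gripper_force: 0.0
t: 3.0
eef_pos: [528.1, 24.9, 268.4]
ee_rot: [-0.002, 1.0, 0.001, -0.0]
contact_force: [0.8, 1.1, -0.4]
width: 70.4
gripper_force: 0.0
red 71.0 133.0 16.6 687.0 [ 478.  -219.1]
yellow 209.4 101.4 17.0 799.0 [443.2 -55. ]
blue 347.2 128.8 16.1 744.0 [471.   94.4]
white 477.0 108.0 18.0 841.5 [449.3 224. ]
white 350.0 129.5 6.0 90.5 [471.1  95. ]
green 400.9 259.3 19.2 885.0 [639.2 181.2]
pad_left 0.79 336.2 255.2 [32.9 37.8] [633.6  95.5]
pad_right 0.55 271.6 250.4 [35.9 38.1] [627.   10.8]
pad_end 0.63 74.6 132.2 [29.3 39.8] [ 477.4 -218.4]
pad_green 0.74 401.7 258.6 [29.8 36.6] [638.3 182.1]
[528.2713784   23.52708019 268.79050371]
```

View pics/w1.png

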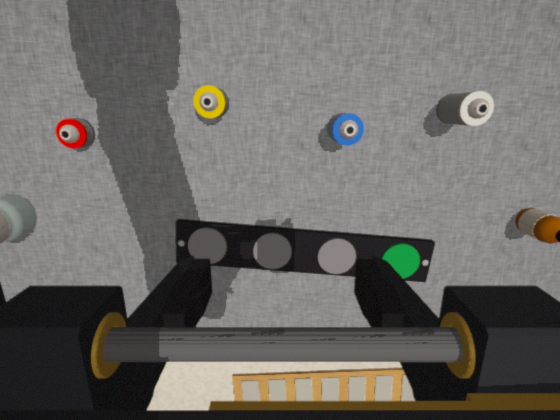

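The lenses and pads show clearly, and the wrist and top estimates agree within 3 mm. Now I'll move over red.

```bash
python3 -m handwheel '[[[0.1,-0.486,0.26,0,0,0,0.6],[0.1,-0.486,0.26,0,0,0,0.6],[0.1,-0.486,0.26,0,0,0,0.6],[0.1,-0.486,0.26,0,0,0,0.6],[0.1,-0.486,0.26,0,0,0,0.6],[0.1,-0.486,0.26,0,0,0,0.6],[0.1,-0.486,0.26,0,0,0,0.6],[0.1,-0.486,0.26,0,0,0,0.6]]]'; python3 -m handwheel '[[[0,0,0,0,0,0,0.6],[0,0,0,0,0,0,0.6],[0,0,0,0,0,0,0.6]]]' ; python3 look.py w2
```

```text
t: 4.05
eef_pos: [478.5, -220.3, 138.6]
ee_rot: [0.0, 1.0, 0.0, -0.0]
contact_force: [-1.0, -0.1, 0.5]
width: 70.8
gripper_force: 0.0
t: 4.35
eef_pos: [479.3, -219.6, 139.2]
ee_rot: [-0.001, 1.0, 0.0, 0.001]
contact_force: [-0.3, -0.1, 0.3]
width: 70.3
gripper_force: 0.0
red 282.1 204.3 20.4 1235.5 [ 477.5 -220.4]
yellow 498.0 165.0 25.0 1575.5 [442.7 -56.3]
white 507.0 167.5 8.8 33.5 [440.6 -65.4]
[ 478.66584782 -220.51200853  138.84807941]
```

View pics/w2.png

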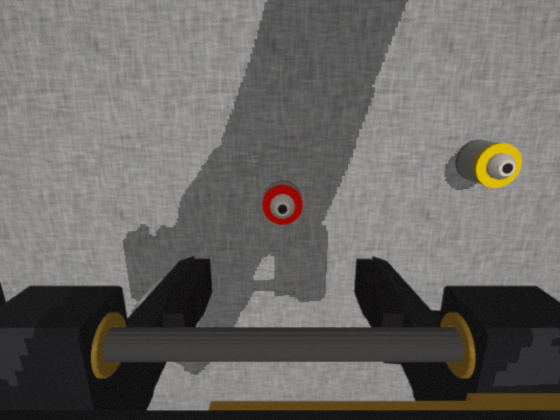

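Red sits centred between the fingers at (282,204). I'll descend and grip.

```bash
python3 -m handwheel '[[[0,0,0.07,0,0,0,0.6],[0,0,0.14,0,0,0,0.6],[0,0,0.2,0,0,0,0.6],[0,0,0.24,0,0,0,0.6],[0,0,0.268,0,0,0,0.6],[0,0,0.268,0,0,0,0.6],[0,0,0.268,0,0,0,0.6]]]'; python3 -m handwheel '[[[0,0,0,0,0,0,-1],[0,0,0,0,0,0,-1],[0,0,0,0,0,0,-1],[0,0,0,0,0,0,-1],[0,0,0,0,0,0,-1],[0,0,0,0,0,0,-1],[0,0,0,0,0,0,-1],[0,0,0,0,0,0,-1]]]'
```

```text
t: 5.3
eef_pos: [478.9, -221.0, 5.2]
ee_rot: [0.0, 1.0, -0.0, 0.0]
contact_force: [-0.2, 0.4, 0.1]
width: 70.6
gripper_force: 0.0
t: 6.1
eef_pos: [478.7, -220.7, 4.9]
ee_rot: [0.0, 1.0, 0.0, 0.0]
contact_force: [-0.6, 1.4, 4.9]
width: 32.2
gripper_force: 30.2
```

```bash
python3 -m handwheel '[[[0,0,-0.04,0,0,0,-1],[0,0,-0.1,0,0,0,-1],[0,0,-0.2,0,0,0,-1],[0,0,-0.29,0,0,0,-1],[0,0,-0.35,0,0,0,-1],[0,0,-0.39,0,0,0,-1],[0,0,-0.39,0,0,0,-1]]]'; python3 -m handwheel '[[[-0.03,0.1,0,0,0,0,-1],[-0.06,0.19,0,0,0,0,-1],[-0.09,0.28,0,0,0,0,-1],[-0.12,0.37,0,0,0,0,-1],[-0.14,0.46,0,0,0,0,-1],[-0.16,0.54,0,0,0,0,-1],[-0.18,0.6,0,0,0,0,-1],[-0.19,0.642,0,0,0,0,-1]]]';python3 -m handwheel '[[[0,0,0,0,0,0,-1],[0,0,0,0,0,0,-1],[0,0,0,0,0,0,-1]]]' ; python3 look.py w3
```

```text
t: 6.8
eef_pos: [480.0, -221.4, 202.1]
ee_rot: [0.0, 1.0, -0.001, 0.002]
contact_force: [-0.2, 0.1, -1.9]
width: 32.4
gripper_force: 30.1
t: 7.6
eef_pos: [573.0, 103.3, 197.6]
ee_rot: [-0.001, 1.0, 0.0, -0.001]
contact_force: [0.2, -0.1, -1.2]
width: 32.8
gripper_force: 30.1
t: 7.9
eef_pos: [572.9, 98.1, 198.9]
ee_rot: [0.001, 1.0, -0.001, -0.001]
contact_force: [-0.1, -0.3, -0.1]
width: 32.5
gripper_force: 30.1
red 282.6 288.6 38.4 4190.0 [683.9  97.3]
yellow 101.6 44.6 23.3 1376.0 [443.2 -55.6]
blue 279.5 78.5 21.6 1294.0 [471.3  95.3]
white 444.0 46.5 24.6 1565.5 [449.3 224.4]
white 279.8 76.3 8.9 198.0 [470.7  95.6]
green 359.5 249.5 23.9 1537.0 [640.1 180.2]
pad_left 0.66 280.3 234.0 [21.7 44.8] [622.  95.]
pad_right 0.8 201.8 237.8 [42.7 46.4] [626.2  11.3]
pad_end 0.89 122.1 232.2 [42.5 48.8] [619.7 -72.7]
pad_green 0.61 359.9 249.4 [41.8 46.1] [640.  180.6]
[573.52025145  99.35652664 199.77770766]
```

View pics/w3.png

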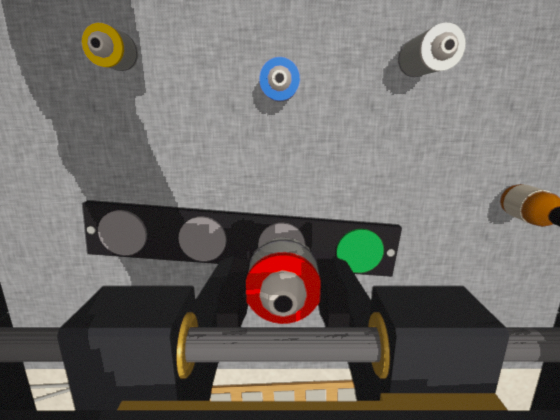

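The red lens is held upright, and the pads form a consistent row: (640,180.5), (633.3,96), (626.5,11.3), (619.7,-73). I'll place it on green.

```bash
python3 -m handwheel '[[[-0.04,0.05,0,0,0,0,-1],[-0.08,0.1,0,0,0,0,-1],[-0.12,0.14,0.04,0,0,0,-1],[-0.136,0.163,0.1,0,0,0,-1],[-0.136,0.163,0.17,0,0,0,-1],[-0.136,0.163,0.24,0,0,0,-1],[-0.136,0.163,0.29,0,0,0,-1],[-0.136,0.163,0.31,0,0,0,-1]]]';python3 -m handwheel '[[[0,0,0,0,0,0,-1],[0,0,0,0,0,0,-1]]]'; python3 -c "
from h import *
print(np.mean([ctrl.read_state()['eef_pos'] for _ in range(5)],0))"
```

```text
t: 8.95
eef_pos: [639.7, 180.9, 41.9]
ee_rot: [0.0, 1.0, -0.001, -0.002]
contact_force: [-0.7, 0.2, -0.9]
width: 32.6
gripper_force: 30.1
t: 9.15
eef_pos: [642.6, 181.8, 46.0]
ee_rot: [0.0, 1.0, 0.0, 0.001]
contact_force: [0.4, 0.9, -1.1]
width: 32.5
gripper_force: 30.1
[642.57886237 181.75350298  46.04868458]
```

```bash
python3 -m handwheel '[[[0.002,-0.002,0.012,0,0,0,-1],[0.002,-0.002,0.024,0,0,0,-1],[0.002,-0.002,0.034,0,0,0,-1],[0.002,-0.002,0.04,0,0,0,-1],[0.002,-0.002,0.044,0,0,0,-1],[0.002,-0.002,0.046,0,0,0,-1],[0.002,-0.002,0.046,0,0,0,-1]]]';python3 -m handwheel '[[[0,0,0,0,0,0,-1],[0,0,0,0,0,0,-1]]]'
```

```text
t: 9.85
eef_pos: [640.6, 180.8, 21.7]
ee_rot: [0.0, 1.0, -0.0, 0.0]
contact_force: [0.3, 0.9, -0.5]
width: 32.2
gripper_force: 30.1
t: 10.05
eef_pos: [640.7, 180.8, 21.9]
ee_rot: [0.0, 1.0, 0.0, 0.0]
contact_force: [-0.2, 0.4, -0.0]
width: 32.5
gripper_force: 30.1
```

```bash
python3 -m handwheel '[[[0,0,0.0015,0,0,0,-1],[0,0,0.003,0,0,0,-1],[0,0,0.003,0,0,0,-1]]]';python3 -m handwheel '[[[0,0,0,0,0,0,0.4],[0,0,0,0,0,0,0.4],[0,0,0,0,0,0,0.4],[0,0,0,0,0,0,0.4],[0,0,0,0,0,0,0.4],[0,0,0,0,0,0,0.4]]]'; python3 -m handwheel '[[[0,0,-0.04,0,0,0,0.4],[0,0,-0.1,0,0,0,0.4],[0,0,-0.18,0,0,0,0.4],[0,0,-0.26,0,0,0,0.4],[0,0,-0.32,0,0,0,0.4],[0,0,-0.34,0,0,0,0.4],[0,0,-0.34,0,0,0,0.4]]]'; python3 look.py w4
```

```text
t: 10.35
eef_pos: [640.7, 180.8, 21.0]
ee_rot: [0.0, 1.0, 0.0, 0.0]
contact_force: [-2.2, -0.8, 5.3]
width: 32.3
gripper_force: 30.3
t: 10.95
eef_pos: [640.6, 180.7, 20.2]
ee_rot: [0.0, 1.0, -0.0, 0.0]
contact_force: [-0.2, -0.2, 0.4]
width: 61.7
gripper_force: 0.0
t: 11.65
eef_pos: [641.3, 181.0, 191.5]
ee_rot: [0.0, 1.0, 0.0, 0.001]
contact_force: [-0.2, 0.3, -0.1]
width: 61.7
gripper_force: 0.0
red 282.2 192.5 17.9 939.0 [642.6 180.4]
yellow 120.0 347.5 28.8 246.5 [815.1   1.7]
blue 171.5 0.0 12.5 87.0 [485.2  95.8]
white 284.2 388.0 10.1 164.5 [847.2 182.5]
white 187.0 392.0 11.2 161.5 [852.4  78.8]
green 282.3 189.5 25.7 1965.0 [641.1 180.5]
pad_left 0.68 197.0 182.4 [48.4 51.3] [633.8  96.3]
pad_right 0.69 110.4 175.3 [46.7 53.1] [626.7  12. ]
pad_end 0.91 23.8 168.5 [46.2 56.7] [620.  -71.2]
pad_green 0.93 282.2 189.7 [49.4 49.8] [641.3 180.4]
[639.50024202 180.49872805 188.2405568 ]
```

```bash
python3 -m handwheel '[[[0.393,-0.474,0.1,0,0,0,0.6],[0.393,-0.474,0.1,0,0,0,0.6],[0.393,-0.474,0.1,0,0,0,0.6],[0.393,-0.474,0.1,0,0,0,0.6],[0.393,-0.474,0.1,0,0,0,0.6],[0.393,-0.474,0.1,0,0,0,0.6],[0.393,-0.474,0.1,0,0,0,0.6],[0.393,-0.474,0.1,0,0,0,0.6]]]'; python3 -m handwheel '[[[0,0,0,0,0,0,0.6],[0,0,0,0,0,0,0.6],[0,0,0,0,0,0,0.6],[0,0,0,0,0,0,0.6]]]' ; python3 look.py w5 | egrep 'yel|\[ ?4'
```

```text
t: 12.7
eef_pos: [442.3, -57.7, 139.5]
ee_rot: [0.002, 1.0, -0.0, -0.001]
contact_force: [0.2, 0.4, 0.3]
width: 70.6
gripper_force: 0.0
t: 13.1
eef_pos: [444.7, -55.4, 140.2]
ee_rot: [-0.001, 1.0, 0.0, 0.0]
contact_force: [0.1, -0.8, -0.8]
width: 70.4
gripper_force: 0.0
yellow 282.2 207.8 21.7 1390.0 [442.5 -56. ]
blue 473.5 246.0 22.9 1349.0 [470.  94.]
white 282.5 211.9 7.6 155.0 [438.5 -55.8]
pad_end 0.69 282.3 204.1 [41.1 48.3] [444.6 -56. ]
[444.11918353 -56.07548875 140.22533062]
```

```bash
python3 -m handwheel '[[[0.002,0,0.07,0,0,0,0.6],[0.002,0,0.14,0,0,0,0.6],[0.002,0,0.2,0,0,0,0.6],[0.002,0,0.24,0,0,0,0.6],[0.002,0,0.264,0,0,0,0.6],[0.002,0,0.264,0,0,0,0.6],[0.002,0,0.264,0,0,0,0.6]]]'; python3 -m handwheel '[[[0,0,0,0,0,0,-1],[0,0,0,0,0,0,-1],[0,0,0,0,0,0,-1],[0,0,0,0,0,0,-1],[0,0,0,0,0,0,-1],[0,0,0,0,0,0,-1],[0,0,0,0,0,0,-1],[0,0,0,0,0,0,-1]]]'
```

```text
t: 14.05
eef_pos: [443.4, -56.3, 8.7]
ee_rot: [0.0, 1.0, -0.0, 0.0]
contact_force: [-0.7, 0.0, 0.1]
width: 70.5
gripper_force: 0.0
t: 14.85
eef_pos: [443.2, -56.2, 8.4]
ee_rot: [0.0, 1.0, 0.0, 0.0]
contact_force: [-1.4, 0.1, 5.6]
width: 32.2
gripper_force: 29.9
```

```bash
python3 -m handwheel '[[[0,0,-0.04,0,0,0,-1],[0,0,-0.1,0,0,0,-1],[0,0,-0.19,0,0,0,-1],[-0.06,0.05,-0.26,0,0,0,-1],[-0.13,0.105,-0.284,0,0,0,-1],[-0.2,0.16,-0.284,0,0,0,-1],[-0.27,0.215,-0.284,0,0,0,-1],[-0.33,0.265,-0.284,0,0,0,-1]]]'; python3 -m handwheel '[[[-0.03,0.025,0,0,0,0,-1],[-0.051,0.04,0,0,0,0,-1],[-0.051,0.04,0.05,0,0,0,-1],[-0.051,0.04,0.11,0,0,0,-1],[-0.051,0.04,0.17,0,0,0,-1],[-0.051,0.04,0.2,0,0,0,-1],[-0.051,0.04,0.21,0,0,0,-1],[-0.051,0.04,0.21,0,0,0,-1]]]';python3 -m handwheel '[[[0,0,0,0,0,0,-1],[0,0,0,0,0,0,-1],[0,0,0,0,0,0,-1],[0,0,0,0,0,0,-1]]]'
```

```text
t: 15.65
eef_pos: [609.3, 78.0, 150.0]
ee_rot: [-0.0, 1.0, 0.0, 0.0]
contact_force: [1.6, -0.9, -1.0]
width: 32.0
gripper_force: 30.0
t: 16.45
eef_pos: [633.5, 96.1, 45.1]
ee_rot: [0.0, 1.0, -0.0, -0.0]
contact_force: [0.8, 0.9, -0.8]
width: 31.9
gripper_force: 30.0
t: 16.85
eef_pos: [633.9, 96.3, 45.9]
ee_rot: [0.0, 1.0, 0.0, 0.001]
contact_force: [0.4, -0.2, -1.2]
width: 32.1
gripper_force: 30.0
```

Down to about 24.4 mm. I'll release, then lift.

```bash
python3 -m handwheel '[[[0,0,0.012,0,0,0,-1],[0,0,0.024,0,0,0,-1],[0,0,0.033,0,0,0,-1],[0,0,0.038,0,0,0,-1],[0,0,0.04,0,0,0,-1],[0,0,0.0415,0,0,0,-1],[0,0,0.0425,0,0,0,-1],[0,0,0.0425,0,0,0,-1]]]'
```

```text
t: 17.65
eef_pos: [633.4, 96.2, 24.5]
ee_rot: [0.0, 1.0, 0.0, -0.0]
contact_force: [-3.0, -0.6, 5.3]
width: 31.9
gripper_force: 29.9
```

```bash
python3 -m handwheel '[[[0,0,0,0,0,0,0.4],[0,0,0,0,0,0,0.4],[0,0,0,0,0,0,0.4],[0,0,0,0,0,0,0.4],[0,0,0,0,0,0,0.4],[0,0,0,0,0,0,0.4]]]'; python3 -m handwheel '[[[0,0,-0.04,0,0,0,0.4],[0,0,-0.1,0,0,0,0.4],[0,0,-0.18,0,0,0,0.4],[0,0,-0.25,0,0,0,0.4],[0.08,0,-0.27,0,0,0,0.4],[0.16,0,-0.27,0,0,0,0.6],[0.24,0,-0.27,0,0,0,0.6],[0.32,-0.002,-0.27,0,0,0,0.6]]]';python3 -m handwheel '[[[0,0,0,0,0,0,0.6],[0,0,0,0,0,0,0.6],[0,0,0,0,0,0,0.6],[0,0,0,0,0,0,0.6]]]'; python3 look.py w6
```

```text
t: 18.25
eef_pos: [633.6, 96.3, 24.0]
ee_rot: [0.0, 1.0, -0.0, 0.0]
contact_force: [0.3, -0.5, 0.8]
width: 61.7
gripper_force: 0.0
t: 19.05
eef_pos: [472.0, 95.4, 159.2]
ee_rot: [-0.0, 1.0, 0.0, 0.0]
contact_force: [0.3, 0.9, 0.1]
width: 70.4
gripper_force: 0.0
t: 19.45
eef_pos: [475.0, 95.3, 159.2]
ee_rot: [0.0, 1.0, -0.0, 0.001]
contact_force: [0.8, 0.1, -0.0]
width: 70.8
gripper_force: 0.0
red 360.5 370.5 12.0 104.0 [661.1 177. ]
yellow 283.9 368.0 18.1 290.0 [646.8  96.2]
blue 282.4 202.5 20.8 1277.0 [470.5  94.8]
white 452.3 179.2 23.6 1462.5 [449.  223.4]
white 282.7 206.5 7.2 139.5 [470.4  95. ]
green 347.5 365.0 4.6 27.0 [659.4 164.3]
pad_right 0.72 206.0 322.8 [ 9.2 25.6] [606.4  16.7]
[473.90125183  95.19986312 158.86596426]
```

View pics/w6.png

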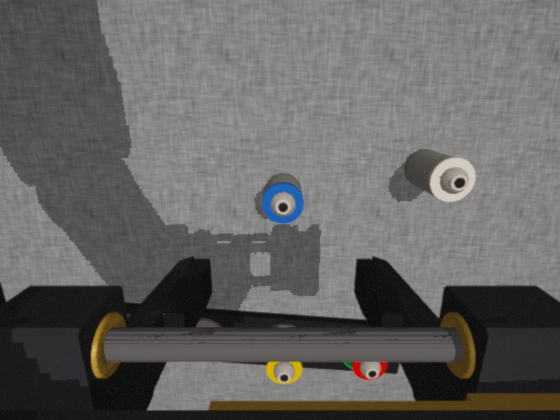

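Blue is at (282,203), centred, with yellow and red standing upright on the rail below. Next I'll descend on blue.

```bash
python3 -m handwheel '[[[0.005,0,0.07,0,0,0,0.6],[0.005,0,0.14,0,0,0,0.6],[0.005,0,0.21,0,0,0,0.6],[0.005,0,0.26,0,0,0,0.6],[0.005,0,0.282,0,0,0,0.6],[0.005,0,0.282,0,0,0,0.6],[0.005,0,0.282,0,0,0,0.6]]]'; python3 -m handwheel '[[[0,0,0,0,0,0,-1],[0,0,0,0,0,0,-1],[0,0,0,0,0,0,-1],[0,0,0,0,0,0,-1],[0,0,0,0,0,0,-1],[0,0,0,0,0,0,-1],[0,0,0,0,0,0,-1],[0,0,0,0,0,0,-1]]]'
```

```text
t: 20.4
eef_pos: [471.8, 95.3, 18.7]
ee_rot: [0.0, 1.0, 0.0, 0.001]
contact_force: [1.4, 0.7, 0.0]
width: 70.1
gripper_force: 0.0
t: 21.2
eef_pos: [471.2, 95.4, 18.2]
ee_rot: [0.0, 1.0, 0.0, 0.0]
contact_force: [-1.3, 1.2, 5.1]
width: 32.3
gripper_force: 30.0
```

```bash
python3 -m handwheel '[[[0,0,-0.04,0,0,0,-1],[0,0,-0.1,0,0,0,-1],[0,0,-0.19,0,0,0,-1],[-0.06,-0.03,-0.26,0,0,0,-1],[-0.13,-0.07,-0.284,0,0,0,-1],[-0.2,-0.11,-0.284,0,0,0,-1],[-0.26,-0.14,-0.284,0,0,0,-1],[-0.3,-0.16,-0.284,0,0,0,-1]]]'; python3 -m handwheel '[[[-0.012,-0.008,0,0,0,0,-1],[-0.012,-0.008,0.02,0,0,0,-1],[-0.012,-0.008,0.06,0,0,0,-1],[-0.012,-0.008,0.12,0,0,0,-1],[-0.012,-0.008,0.17,0,0,0,-1],[-0.012,-0.008,0.2,0,0,0,-1],[-0.012,-0.008,0.21,0,0,0,-1],[-0.012,-0.008,0.21,0,0,0,-1]]]';python3 -m handwheel '[[[0,0,0,0,0,0,-1],[0,0,0,0,0,0,-1],[0,0,0,0,0,0,-1],[0,0,0,0,0,0,-1]]]'
```

```text
t: 22.0
eef_pos: [622.6, 13.4, 159.7]
ee_rot: [0.001, 1.0, -0.0, 0.0]
contact_force: [-0.5, 0.2, -0.3]
width: 31.8
gripper_force: 30.0
t: 22.8
eef_pos: [626.4, 11.7, 54.6]
ee_rot: [-0.0, 1.0, 0.0, -0.001]
contact_force: [0.6, 0.2, -0.3]
width: 32.0
gripper_force: 30.0
t: 23.2
eef_pos: [627.4, 11.3, 55.6]
ee_rot: [0.0, 1.0, 0.0, 0.0]
contact_force: [-0.7, 0.8, -1.8]
width: 32.0
gripper_force: 30.0
```

```bash
python3 -m handwheel '[[[0,0,0.012,0,0,0,-1],[0,0,0.024,0,0,0,-1],[0,0,0.033,0,0,0,-1],[0,0,0.037,0,0,0,-1],[0,0,0.0395,0,0,0,-1],[0,0,0.041,0,0,0,-1],[0,0,0.042,0,0,0,-1],[0,0,0.042,0,0,0,-1]]]'
```

```text
t: 24.0
eef_pos: [627.1, 11.2, 34.3]
ee_rot: [0.0, 1.0, 0.0, 0.0]
contact_force: [-0.4, 0.6, 1.5]
width: 32.3
gripper_force: 30.0
```

```bash
python3 -m handwheel '[[[0,0,0.001,0,0,0,-1],[0,0,0.001,0,0,0,0.4],[0,0,0.001,0,0,0,0.4],[0,0,0.001,0,0,0,0.4],[0,0,0.001,0,0,0,0.4],[0,0,0.001,0,0,0,0.4],[0,0,0.001,0,0,0,0.4]]]'; python3 -m handwheel '[[[0,0,-0.04,0,0,0,0.4],[0,0,-0.1,0,0,0,0.4],[0,0,-0.18,0,0,0,0.4],[0,0,-0.25,0,0,0,0.4],[0.05,0.06,-0.28,0,0,0,0.4],[0.11,0.13,-0.28,0,0,0,0.6],[0.17,0.2,-0.28,0,0,0,0.6],[0.23,0.27,-0.28,0,0,0,0.6]]]';python3 -m handwheel '[[[0.06,0.07,0,0,0,0,0.6],[0.1,0.12,0,0,0,0,0.6],[0.125,0.155,0,0,0,0,0.6],[0.125,0.155,0,0,0,0,0.6],[0.125,0.155,0,0,0,0,0.6],[0.125,0.155,0,0,0,0,0.6],[0.125,0.155,0,0,0,0,0.6],[0.125,0.155,0,0,0,0,0.6]]]'; python3 look.py w7 | egrep "whi|\[ ?4"
```

```text
t: 24.7
eef_pos: [627.0, 11.2, 33.4]
ee_rot: [0.0, 1.0, -0.0, -0.0]
contact_force: [0.4, 0.3, 0.4]
width: 61.3
gripper_force: 0.0
t: 25.5
eef_pos: [510.9, 147.4, 173.8]
ee_rot: [0.0, 1.0, 0.0, 0.0]
contact_force: [-0.3, 0.3, -0.7]
width: 70.5
gripper_force: 0.0
t: 26.3
eef_pos: [450.1, 222.8, 173.5]
ee_rot: [0.001, 1.0, -0.0, 0.0]
contact_force: [0.2, 0.5, 0.0]
width: 70.3
gripper_force: 0.0
white 284.0 206.0 20.2 1178.5 [449.1 223.6]
white 527.4 8.4 2.7 14.0 [307.1 392.1]
pad_left 0.62 184.4 366.3 [4.6 9.8] [648.6 111.8]
[449.6631373  223.61428984 173.46199553]
```

```bash
python3 -m handwheel '[[[0,0.001,0.07,0,0,0,0.6],[0,0.001,0.14,0,0,0,0.6],[0,0.001,0.21,0,0,0,0.6],[0,0.001,0.26,0,0,0,0.6],[0,0.001,0.29,0,0,0,0.6],[0,0.001,0.29,0,0,0,0.6],[0,0.001,0.29,0,0,0,0.6]]]'; python3 -m handwheel '[[[0,0,0,0,0,0,-1],[0,0,0,0,0,0,-1],[0,0,0,0,0,0,-1],[0,0,0,0,0,0,-1],[0,0,0,0,0,0,-1],[0,0,0,0,0,0,-1],[0,0,0,0,0,0,-1],[0,0,0,0,0,0,-1]]]'
```

```text
t: 27.25
eef_pos: [449.8, 224.3, 28.7]
ee_rot: [0.0, 1.0, -0.0, 0.0]
contact_force: [-0.3, 1.3, 0.2]
width: 70.4
gripper_force: 0.0
t: 28.05
eef_pos: [449.8, 224.3, 28.7]
ee_rot: [0.0, 1.0, 0.0, 0.0]
contact_force: [-0.7, -0.9, 4.6]
width: 31.7
gripper_force: 30.0
```

```bash
python3 -m handwheel '[[[0,0,-0.04,0,0,0,-1],[0,0,-0.1,0,0,0,-1],[0,0,-0.19,0,0,0,-1],[-0.02,-0.04,-0.26,0,0,0,-1],[-0.06,-0.1,-0.302,0,0,0,-1],[-0.1,-0.17,-0.302,0,0,0,-1],[-0.14,-0.24,-0.302,0,0,0,-1],[-0.18,-0.31,-0.302,0,0,0,-1]]]'; python3 -m handwheel '[[[-0.04,-0.07,0,0,0,0,-1],[-0.08,-0.14,0,0,0,0,-1],[-0.12,-0.21,0,0,0,0,-1],[-0.15,-0.26,0,0,0,0,-1],[-0.161,-0.284,0,0,0,0,-1],[-0.161,-0.284,0,0,0,0,-1],[-0.161,-0.284,0,0,0,0,-1],[-0.161,-0.284,0,0,0,0,-1]]]'; python3 -m handwheel '[[[0,0,0.04,0,0,0,-1],[0,0,0.1,0,0,0,-1],[0,0,0.16,0,0,0,-1],[0,0,0.2,0,0,0,-1],[0,0,0.22,0,0,0,-1],[0,0,0.23,0,0,0,-1],[0,0,0.23,0,0,0,-1],[0,0,0.23,0,0,0,-1]]]'
```

```text
t: 28.85
eef_pos: [539.7, 68.0, 179.3]
ee_rot: [-0.0, 1.0, 0.0, -0.0]
contact_force: [0.5, 0.7, -1.9]
width: 31.8
gripper_force: 30.0
t: 29.65
eef_pos: [619.3, -70.2, 179.2]
ee_rot: [-0.001, 1.0, 0.001, -0.001]
contact_force: [-0.0, 0.6, -1.9]
width: 32.1
gripper_force: 30.0
t: 30.45
eef_pos: [620.8, -72.6, 65.6]
ee_rot: [-0.0, 1.0, -0.0, 0.001]
contact_force: [0.3, -0.1, -1.1]
width: 31.8
gripper_force: 30.0
```

```bash
python3 -m handwheel '[[[0,0,0.012,0,0,0,-1],[0,0,0.024,0,0,0,-1],[0,0,0.033,0,0,0,-1],[0,0,0.037,0,0,0,-1],[0,0,0.0395,0,0,0,-1],[0,0,0.0405,0,0,0,-1],[0,0,0.0415,0,0,0,-1],[0,0,0.0415,0,0,0,-1]]]'
```

```text
t: 31.25
eef_pos: [619.9, -72.8, 44.7]
ee_rot: [0.0, 1.0, 0.0, -0.0]
contact_force: [-3.4, 0.7, 6.9]
width: 32.1
gripper_force: 30.0
```

Contact. I'll release, lift and back off to inspect the whole row.

```bash
python3 -m handwheel '[[[0,0,0,0,0,0,0.4],[0,0,0,0,0,0,0.4],[0,0,0,0,0,0,0.4],[0,0,0,0,0,0,0.4],[0,0,0,0,0,0,0.4],[0,0,0,0,0,0,0.4]]]'; python3 -m handwheel '[[[0,0,-0.04,0,0,0,0.4],[0,0,-0.1,0,0,0,0.4],[0,0,-0.18,0,0,0,0.4],[0,0,-0.26,0,0,0,0.4],[0.04,0.04,-0.34,0,0,0,0.4],[0.1,0.1,-0.38,0,0,0,0.4],[0.14,0.17,-0.4,0,0,0,0.4],[0.16,0.24,-0.4,0,0,0,0.4]]]';python3 -m handwheel '[[[0,0,0,0,0,0,0.4],[0,0,0,0,0,0,0.4],[0,0,0,0,0,0,0.4],[0,0,0,0,0,0,0.4]]]'; sed -i 's/red=22,yellow=34,blue=46,white=58/red=38,yellow=50,blue=62,white=74/' look.py; python3 look.py w8
python3 - <<'E'
from h import *
cv2.imwrite('pics/side9.png',ctrl.camera('side')[:,:,::-1])
E
```

```text
t: 31.85
eef_pos: [620.0, -72.7, 43.7]
ee_rot: [0.0, 1.0, -0.0, 0.0]
contact_force: [-0.1, -0.5, 1.3]
width: 61.3
gripper_force: 0.0
t: 32.65
eef_pos: [539.3, 48.1, 245.7]
ee_rot: [0.001, 1.0, 0.001, 0.001]
contact_force: [0.7, 0.7, -0.2]
width: 61.2
gripper_force: 0.0
t: 33.05
eef_pos: [540.4, 45.6, 243.6]
ee_rot: [0.001, 1.0, -0.0, -0.0]
contact_force: [-0.2, 0.6, -0.5]
width: 61.8
gripper_force: 0.0
red 398.2 265.6 15.2 594.0 [638.3 180.2]
yellow 328.0 266.5 15.7 657.5 [633.3  96.3]
blue 251.5 266.0 15.6 661.5 [626.5  11. ]
white 222.5 374.0 3.4 10.5 [760.9 -26.2]
white 328.9 270.2 5.2 9.5 [625.6  93.8]
green 392.5 257.0 20.6 287.5 [637.6 180.4]
pad_left 0.75 323.8 254.6 [35.2 37.4] [634.2  95.5]
pad_right 0.68 254.8 248.9 [34.7 37.9] [626.3  10.9]
pad_end 0.56 186.1 242.1 [30.6 38.2] [617.2 -72.4]
pad_green 0.57 392.6 254.4 [25.3 37.6] [634.1 180.2]
[540.12709989  46.71354248 243.59132866]
```

View pics/w8.png

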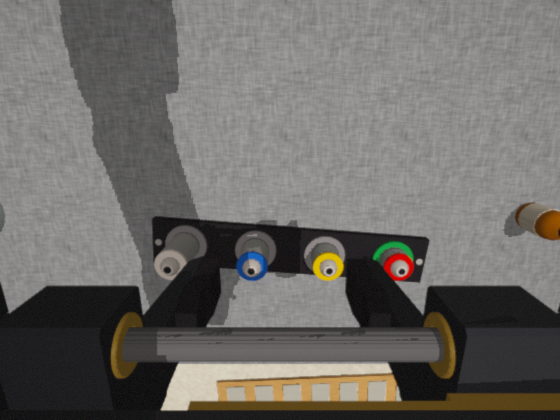

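View pics/side9.png

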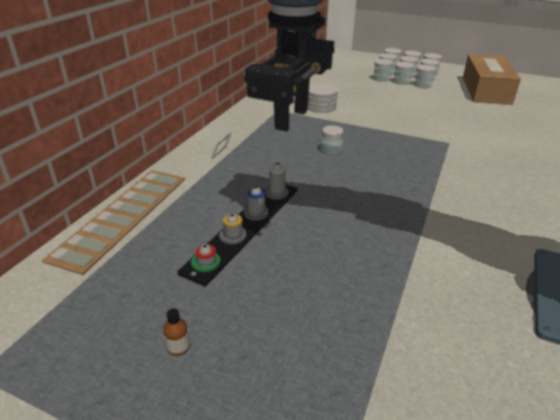

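The pictures show all four lenses upright and centred on their pads in order: red (398,266), yellow (328,266), blue (252,266) and white (168,263). Positions are within about 2 mm of the pad centres, and the jar and oil bottle are where they were, so I'm handing in.

```bash
python3 -c "
from bench import ctrl
print(ctrl.hand_in())"
```

```text
the job is handed in; nothing more can be done
None
```

The four objectives stand upright and released on their pads in height order from green (red, yellow, blue, white), red, yellow and blue measured within about 2 mm of centre and white checked only by eye; the jar and oil bottle look unmoved, and I handed the job in at about 33 s but got no verdict back.

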